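Dock the soft-faced mallet in the spring collar

ROBOT

A 7-joint arm with a two-finger parallel gripper is mounted at the origin on the work surface; the furniture and walls round the work are solid. World frame = base frame: x ahead of the robot, y to its left, z up, the work surface at z = 0. Lengths are in m, angles in rad, forces in N, time in s.
With the tool pointing down it reaches from about 0.425 to 0.925 m from the base axis. Payload 6.8 kg.
Tool frame: the origin (TCP) lies where the fingers leave the gripper's body, on its centre line; the fingertips stand 73 mm ahead of it and the grasp point (between the pads) lies 54 mm ahead of it; z points along the fingers, y is the line along which they close (so a half turn about z gives the same grasp; the last joint's range is limited). The gripper opens to 85 mm and grips with 20 to 120 N. Pads are 22 mm wide; open, the fingers measure 114 mm over their backs; the gripper's body (76 mm by 85 mm) begins 54 mm behind the grasp point. The pads swing forward as they close: fully open they stand 13 mm farther back than shut.
Start: joints at [1.023, 0.477, 0.022, 1.555, -0.011, 1.109, -0.083], TCP at [0.287, -0.611, 0.304] pointing down, gripper open.
Joint ranges: [-2.96, 2.96], [-0.34, 2.1], [-1.41, 1.46], [0.24, 2.44], [-1.37, 4.51], [0.17, 1.92], [-2.96, 2.96]. Speed limits (rad/s): [2.39, 2.39, 3.14, 3.14, 3.14, 3.14, 3.14].

INTERFACE

Orientations are given as a rotation vector (axis times angle).
In Python, from bench import r, grab_frame, camera_info gives the robot as it stands.
- The arm moves only by the shell command python3 -m pendant 'ROWS' [OPENING] [FORCE]. ROWS is a JSON list that holds a single list of rows (three levels of brackets), with 1 to 5 rows, each of 6 numbers: dx, dy, dz in normalised numbers (1 is 0.5 m), then a rotation vector rx, ry, rz in normalised numbers (1 is pi rad); each row is the pose to reach, as a shift and turn from the pose commanded when the command began, along the tool's axes at that moment; what a row does not reach only later rows make up. A row lasts 1/10 s, in which the tool goes at most 0.05 m and 0.15 rad, less where a joint would pass 70% of its speed; a pose out of reach is approached as far as the arm can. OPENING is the finger opening in m, set as the command begins (- or left out keeps the last). The fingers move at their own pace and stop on an object; FORCE is the grip in N (left out, the last holds). Time passes only in rows, so rows that do not move let the fingers close. It prints the time, the measured TCP pose, the force, the opening and the grip force at its end. No shift or turn number may pass 1 either way. Input that does not fit is refused with a message, and nothing moves.
- r.get_obs(): the state, without advancing time (a new reading comes with each control period).
- grab_frame(name): name is "scene" or "top"; returns (picture, depth): 420x560x3 uint8, blue, green, red; 420x560 float32, m along the optical axis (not along the pixel's ray), 0 where there is no reading.
- camera_info(name): a dict with "camera_matrix" (3x3 intrinsics, pixels), "R" (3x3) and "t" (3): a world point X has camera coordinates R X + t. Camera axes: x right, y down, z forward; pixel columns grow to the right and rows downward; lengths in m; the calibration is good to about 2 mm. A picture is of the moment at which its call begins. camera_info takes no time and is no camera call.
- r.hand_in(): hands the job in; it is judged then, once.
The state is a dict: "clock": time; "joints": joint angles; "qvel": joint speeds; "tau": joint torques, N m; "tcp_pos": TCP position; "orientation": TCP orientation; "contact_force": force on the tool from outside, world axes, zero at the start; "moment": the same for the moment, N m; "grip_width": finger opening in m; "gripper_force": force on a finger pad.
Only numpy, scipy, OpenCV 4.12 (cv2) and the standard library are available. Lean on these libraries where they do the work, as an engineer would, in place of code of your own. Each camera call takes 0.05 s, during which the arm holds its last target. There are 200 camera calls.

TASK

Lift the soft-faced mallet out of the open grey fork and put it away handle-first in the round collar on the blue holder stand. The collar sits eccentrically, its bore a little to one side of the flange's middle, so feel gently for the bore, then push the mallet steadily down against the drag of the spring plungers until its head sits fully home on the collar rim, and let go. Never ram or knock the mallet against the holder, and leave the other things where they are.

Things in the scene. Friction and masses are not known exactly. Their poses are not given: they have to be found in the camera images.
- mallet: Soft-faced mallet, 0.2 to 0.4 kg. Origin on the handle axis at the underside of its head, z up through the head; the handle runs along -z. The handle is round, 26 mm thick, 105 mm long, black, its lower end chamfered 3 mm to 20 mm. A steel groove, 19 mm thick, lies 40 to 52 mm below the head. At the start it hangs upright, head resting on the fork, its y across the prongs.
- mallet_head (a point): Centre of the mallet's steel head block, 17 mm above the mallet's origin, axes as the mallet's. The block is 34 (x) x 40 (y) x 34 (z) mm; a round red face (31 mm thick) reaches out to y = +42 mm, a yellow one to y = -42 mm. Grip the block across x.
- handle_end (a point): Centre of the lower end of the mallet's handle, 105 mm below the mallet's origin.
- rest: Fixed grey fork stand. Origin on the bench, within 4 mm below the hanging mallet's handle axis. Two prongs along x, tops 140 mm above the bench, with a 34 mm slot between them, open to -x, closed by an upright at x = +36 mm. Nothing of it is higher than the prongs. Lift the mallet straight up by at least 110 mm to clear it.
- holder: Fixed blue stand carrying a level steel plate (x = -55 to +95, y = -42 to +42 mm, top 118 mm above the bench) and on it the collar: an upright dark steel tube, bore 30 mm, outside 46 mm, rim 140 mm above the bench, on a round aluminium flange. Nothing is higher than the rim. Origin on the bench below the mark. The mallet may face any way about its handle.
- holder_mark (a point): Centre of the round aluminium flange under the collar, at rim height (140 mm above the bench), axes as the holder's. The collar is an eccentric bush: its bore centre lies 7.5 mm sideways from this mark, in any direction (not measured, different each time); it is clamped and does not give way. Contact between mallet and holder must stay under 60 N.
- plungers (a point): 46 mm below the mark: here two spring plungers (steel balls, 23 mm apart at rest, each giving 6 mm) reach into the bore from oppopoint sides. They drag on the handle with about 5 to 13 N, more than the mallet's weight, from where the handle end is 40 mm below the rim until they snap into the groove, with the head on the rim.
- spray_can: Bystander: white aerosol can with red cap, diameter 65, 204 mm tall; origin at the centre of its underside. Leave alone.
- tip_tin: Bystander: yellow tin with white lid, diameter 67, 72 mm tall; origin at the centre of its underside. Leave alone.
- tape_measure: Bystander: yellow tape measure 68 x 80 x 31 mm; origin at the centre of its underside. Leave alone.
Things that resemble listed ones, but are neither listed nor needed, are in the scene too. Leave any brown look-alike of the mallet alone. What is shaped like the holder but purple is not meant.

How it is judged:
By the outcome, as a careful person would: the job done as asked, in the order asked, and still so for the second after the job is handed in, with the robot touching nothing.
It also fails if it takes over 58 s, if anything falls off the work surface, if the arm or the gripper's body presses on something with over 40 N, if the wrist force passes 120 N, or if a joint passes its speed limit or range.

## Working session

There is one attempt and no reset: what is moved stays moved. The work goes in short steps, Python scripts to look and compute and a shell command to move; the robot and the scene stay as the last step left them, time stands still between calls to the robot, and variables do not carry over. Pictures are saved under pics/ and viewed, at most 10 in all, crops included, and the job is handed in when it is done.

```bash
mkdir -p pics; ls; python3 - <<'E'
from bench import r, grab_frame, camera_info
import cv2,numpy as np
for n in("scene","top"):
    p,d=grab_frame(n); cv2.imwrite(f"pics/{n}0.png",p); np.save(f"{n}0.npy",d)
    c=camera_info(n); print(n,c)
print(r.get_obs())
E
```

```text
pics
scene {'camera_matrix': array([[543.47312461,   0.        , 286.47819788],
       [  0.        , 543.47312461, 221.27016608],
       [  0.        ,   0.        ,   1.        ]]), 'R': array([[ 0.44841134, -0.89356989, -0.02145036],
       [-0.51226787, -0.23725228, -0.82540474],
       [ 0.73246768,  0.38110917, -0.56413375]]), 't': array([-0.48007525,  0.30080367,  1.22244694])}
top {'camera_matrix': array([[441.31335097,   0.        , 278.91723212],
       [  0.        , 441.31335097, 207.59334489],
       [  0.        ,   0.        ,   1.        ]]), 'R': array([[-0.00472707, -0.99993589, -0.01028921],
       [-0.98147588,  0.00661002, -0.19147166],
       [ 0.1915274 ,  0.00919351, -0.98144421]]), 't': array([-0.28960264,  0.55325346,  1.26672685])}
{'clock': 0.1, 'joints': array([ 1.02294021,  0.4777405 ,  0.0223316 ,  1.55635704, -0.01155489,
        1.10930546, -0.08310002]), 'qvel': array([-0.00013476, -0.00182105,  0.00052158, -0.00119108, -0.00083632,
        0.00302473, -0.00025339]), 'tau': array([ 3.98160701e-03, -5.97762680e+01,  1.61330000e+00, -2.81956261e+01,
        1.27834693e-02,  5.00359369e-03, -4.02187493e-05]), 'tcp_pos': array([ 0.28719593, -0.61039032,  0.30300526]), 'orientation': array([-3.06436645e+00, -6.84868037e-01,  6.82214699e-04]), 'contact_force': array([ 0.32128153, -0.48006005,  0.87949779]), 'moment': array([ 0.02664325, -0.04392761, -0.00466816]), 'gripper_force': 0.0, 'grip_width': 0.08536712576127328}
```

View pics/scene0.png

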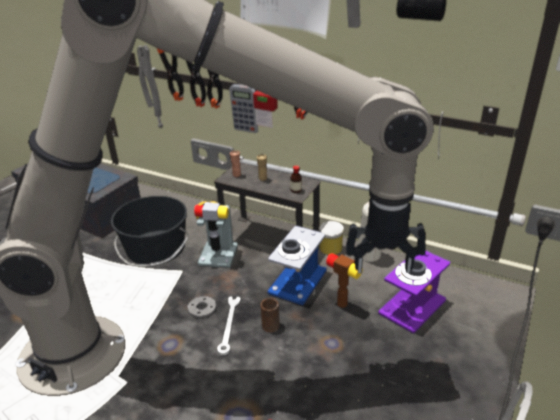

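View pics/top0.png

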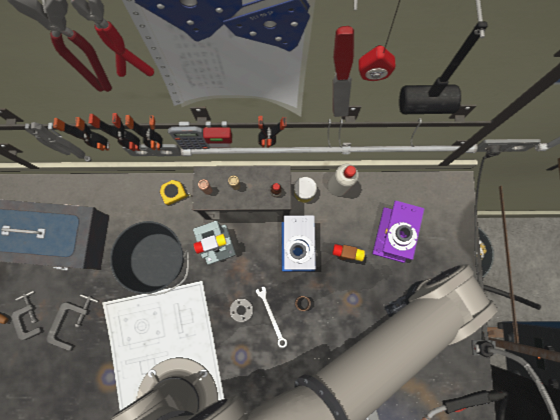

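Candidates for the mallet: scene (213,212)/top (210,243), a steel head in a grey fork, and scene (342,268)/top (349,254), which is brown and so the look-alike. Candidates for the holder: the blue stand at scene (300,255)/top (299,248), which is the one meant, and the purple one at top (402,233), which isn't. I'll confirm both in one enlarged crop.

```bash
python3 - <<'E'
import cv2,numpy as np
s=cv2.imread("pics/scene0.png");t=cv2.imread("pics/top0.png")
f=lambda im,x,y,w,h:cv2.resize(im[y:y+h,x:x+w],(400,300),interpolation=cv2.INTER_CUBIC)
# 80x60 px crops, x5
a=np.vstack([np.hstack([f(s,175,195,80,60),f(s,260,222,80,60)]),np.hstack([f(t,175,213,80,60),f(t,260,215,80,60)])])
for k in range(0,800,50):
    cv2.line(a,(k,0),(k,6),(0,255,0),1);cv2.line(a,(k,300),(k,306),(0,255,0),1)
for k in range(0,600,50):
    cv2.line(a,(0,k),(6,k),(0,255,0),1);cv2.line(a,(400,k),(406,k),(0,255,0),1)
cv2.imwrite("pics/crop1.png",a)
E
```

```text
(no output)
```

View pics/crop1.png

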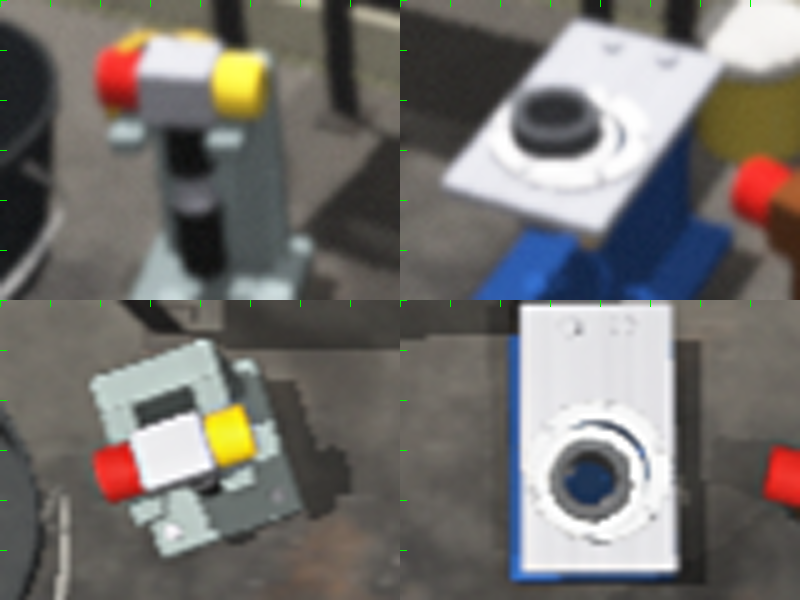

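The crops confirm both. The left column is the steel-headed mallet, red face left and yellow face right, hanging in the grey fork. The right column is the blue holder with its dark collar, the bore at about top px (298,251) and scene px (290,243). Next I'll measure by depth and by triangulation.

```bash
cat > h.py <<'E'
import numpy as np,cv2
from bench import r,grab_frame,camera_info
def cloud(n,d):
    c=camera_info(n);K=c["camera_matrix"];v,u=np.mgrid[:420,:560]
    P=np.stack([(u-K[0,2])/K[0,0]*d,(v-K[1,2])/K[1,1]*d,d],-1)
    return (P-c["t"])@c["R"]
def tri(a,b):
    Ps=[]
    for n in("scene","top"):
        c=camera_info(n);Ps.append(c["camera_matrix"]@np.c_[c["R"],c["t"]])
    X=cv2.triangulatePoints(Ps[0],Ps[1],np.array(a,float).reshape(2,1),np.array(b,float).reshape(2,1));X=(X[:3]/X[3]).ravel()
    e=[(lambda q:(q[:2]/q[2]-p).round(1))(P@np.r_[X,1]) for P,p in zip(Ps,(a,b))]
    return X.round(4),e
E
python3 - <<'E'
from h import *
S=lambda x,y,ox,oy:(ox+x/5-.4,oy+y/5-.4)
print("rim",tri(S(555,110,180,222),S(592,180,180,215)))
# colours: red/yellow faces
for n in("scene","top"):
    p=cv2.imread(f"pics/{n}0.png");d=np.load(f"{n}0.npy");W=cloud(n,d);h=cv2.cvtColor(p,cv2.COLOR_BGR2HSV)
    y,x=(195,175) if n=="scene" else (213,175)
    m=np.zeros(d.shape,bool);m[y:y+60,x:x+80]=1;m&=d>0
    H,Sa=h[...,0],h[...,1]
    for nm,k in(("red",((H<8)|(H>172))&(Sa>150)),("yel",(H>20)&(H<35)&(Sa>150)),("all",H>=0)):
        q=m&k&(W[...,2]>.135)&(W[...,2]<.19)
        v,u=np.nonzero(q);w=W[q];print(n,nm,len(w),(u.mean().round(1),v.mean().round(1)),np.median(w,0).round(4),w.min(0).round(3),w.max(0).round(3))
        if nm=="all":
            t=w[w[:,2]>.168].astype(np.float32);R=cv2.minAreaRect(t[:,:2]*1000);print("  top face z",np.median(t[:,2]),"rect",R)
    y,x=(222,262) if n=="scene" else (213,258)
    m=np.zeros(d.shape,bool);m[y:y+60,x:x+75]=1;m&=d>0
    q=m&(W[...,2]>.132)&(W[...,2]<.15);w=W[q]
    A=np.c_[2*w[:,:2],np.ones(len(w))];s=np.linalg.lstsq(A,(w[:,:2]**2).sum(1),rcond=None)[0]
    print(n,"rim",len(w),np.median(w[:,2]),"circle",s[:2],np.sqrt(s[2]+s[:2]@s[:2]),w.min(0),w.max(0))
    q=m&(W[...,2]>.108)&(W[...,2]<.13)&(h[...,1]<60);w=W[q];print("  plate z",np.percentile(w[:,2],[10,50,90]),"rect",cv2.minAreaRect((w[:,:2]*1000).astype(np.float32)))
E
```

```text
rim (array([ 0.4139, -0.3446,  0.1412]), [array([ 0.2, -0. ]), array([-0.2,  0.1])])
scene red 76 (np.float64(198.0), np.float64(210.3)) [ 0.4105 -0.0802  0.1676] [ 0.401 -0.092  0.15 ] [ 0.432 -0.068  0.177]
scene yel 94 (np.float64(222.5), np.float64(212.4)) [ 0.4303 -0.1422  0.1647] [ 0.419 -0.152  0.151] [ 0.45  -0.128  0.177]
scene all 676 (np.float64(213.6), np.float64(211.6)) [ 0.4218 -0.1132  0.1626] [ 0.392 -0.186  0.135] [ 0.528 -0.06   0.18 ]
  top face z 0.17349212 rect ((457.22589111328125, -134.69387817382812), (59.783634185791016, 160.14959716796875), 51.37873077392578)
scene rim 255 0.13835619600969226 circle [ 0.41131626 -0.39799146] 0.056412505295143175 [ 0.38814265 -0.47160864  0.13215683] [ 0.43557461 -0.32199561  0.14510477]
  plate z [0.11635074 0.1202284  0.12580356] rect ((444.160400390625, -383.7403259277344), (168.13134765625, 157.5138702392578), 0.9452146291732788)
top red 80 (np.float64(197.9), np.float64(247.0)) [ 0.4224 -0.0767  0.1704] [ 0.41  -0.088  0.158] [ 0.436 -0.065  0.176]
top yel 86 (np.float64(220.6), np.float64(239.6)) [ 0.441  -0.1374  0.1698] [ 0.428 -0.148  0.15 ] [ 0.459 -0.124  0.176]
top all 747 (np.float64(208.4), np.float64(238.8)) [ 0.4425 -0.1015  0.161 ] [ 0.398 -0.148  0.135] [ 0.498 -0.055  0.18 ]
  top face z 0.17276338 rect ((433.809814453125, -105.90008544921875), (33.94487762451172, 82.72119903564453), 19.423128128051758)
top rim 128 0.1391542976579811 circle [ 0.41587164 -0.34270239] 0.019519286618282495 [ 0.39407545 -0.36465085  0.13241388] [ 0.44172886 -0.3205776   0.1460967 ]
  plate z [0.11535075 0.11896348 0.12454998] rect ((441.6643981933594, -348.6938171386719), (83.19734954833984, 146.8565673828125), 89.62100219726562)
```

The manual's scale: shifts go in shares of 0.5 m and turns go in shares of pi rad. Converting my numbers, -0.18 m / 0.5 = -0.36, 0.17 m / 0.5 = 0.34.

```bash
cat >> h.py <<'E'
from scipy.spatial.transform import Rotation as Ro
def go(pos,yaw=None):
    "tool-axis shift/turn to TCP pos, tool down, tool-y at world yaw"
    o=r.get_obs();R=Ro.from_rotvec(o["orientation"])
    s=R.inv().apply(np.array(pos)-o["tcp_pos"])
    if yaw is None:yaw=np.arctan2(R.as_matrix()[1,1],R.as_matrix()[0,1])
    y=np.array([np.cos(yaw),np.sin(yaw),0]);z=np.array([0,0,-1.]);T=Ro.from_matrix(np.c_[np.cross(y,z),y,z])
    print("shift",s.round(4),"turn",(R.inv()*T).as_rotvec().round(4),"F",o["contact_force"].round(1),"M",o["moment"].round(2),"t",o["clock"],"tcp",o["tcp_pos"].round(4))
E
python3 -m pendant '[[[0.07, -0.068, 0, 0, 0, 0], [0.138, -0.14, 0, 0, 0, 0], [0.206, -0.212, 0, 0, 0, 0], [0.276, -0.282, 0, 0, 0, 0], [0.34, -0.36, 0, 0, 0, 0]]]'
python3 -m pendant '[[[0.07, -0.068, 0, 0, 0, -0.0477], [0.138, -0.14, 0, 0, 0, -0.0955], [0.206, -0.212, 0, 0, 0, -0.1432], [0.276, -0.282, 0, 0, 0, -0.191], [0.34, -0.36, 0, 0, 0, -0.2387]]]' .085
python3 -m pendant '[[[0, 0, 0, 0, 0, -0.0477], [0, 0, 0, 0, 0, -0.0955], [0, 0, 0, 0, 0, -0.1432], [0, 0, 0, 0, 0, -0.191], [0, 0, 0, 0, 0, -0.2228]]]'
python3 -c "
from h import *
go([.433,-.1065,.3],.31)"
```

```text
clock: 0.6
tcp_pos: [0.3651, -0.3738, 0.3036]
orientation: [-3.066, -0.686, -0.0]
contact_force: [0.7, -0.0, -0.4]
grip_width: 0.0856
gripper_force: 0.0
clock: 1.1
tcp_pos: [0.4419, -0.1393, 0.304]
orientation: [2.596, 1.768, 0.0]
contact_force: [1.0, -0.2, 0.2]
grip_width: 0.085
gripper_force: 0.0
clock: 1.6
tcp_pos: [0.4413, -0.1411, 0.3036]
orientation: [-1.833, -2.551, 0.0]
contact_force: [-0.2, 0.4, 0.4]
grip_width: 0.0849
gripper_force: 0.0
shift [0.0354 0.0032 0.0036] turn [-0.0006 -0.0003  0.0146] F [-0.2  0.4  0.4] M [-0.04 -0.03 -0.03] t 1.6 tcp [ 0.4413 -0.1411  0.3036]
```

To row units: 0.085 m / 0.5 = 0.17, 0.06 m / 0.5 = 0.12, 0.015 rad / 3.1416 = 0.0048.

```bash
python3 -m pendant '[[[0.07, 0.006, 0, 0, 0, 0.0048], [0.0708, 0.0064, 0.06, 0, 0, 0.0048], [0.0708, 0.0064, 0.12, 0, 0, 0.0048], [0.0708, 0.0064, 0.17, 0, 0, 0.0048], [0.0708, 0.0064, 0.17, 0, 0, 0.0048]]]'
python3 - <<'E'
from h import *
go([.433,-.1065,.218],.31)
o=[]
for n in("scene","top"):
    p,d=grab_frame(n); x,y=(150,150) if n=="scene" else (150,180)
    o.append(cv2.resize(p[y:y+120,x:x+100],(400,480),interpolation=cv2.INTER_CUBIC))
cv2.imwrite("pics/g1.png",np.hstack(o))
E
```

```text
clock: 2.1
tcp_pos: [0.4313, -0.1062, 0.2162]
orientation: [-1.855, -2.528, 0.004]
contact_force: [-0.7, 0.1, 0.1]
grip_width: 0.0851
gripper_force: 0.0
shift [-0.0008  0.0016 -0.0019] turn [-0.0056 -0.0034 -0.0057] F [-0.7  0.1  0.1] M [-0.03 -0.02  0.02] t 2.1 tcp [ 0.4313 -0.1062  0.2162]
```

View pics/g1.png

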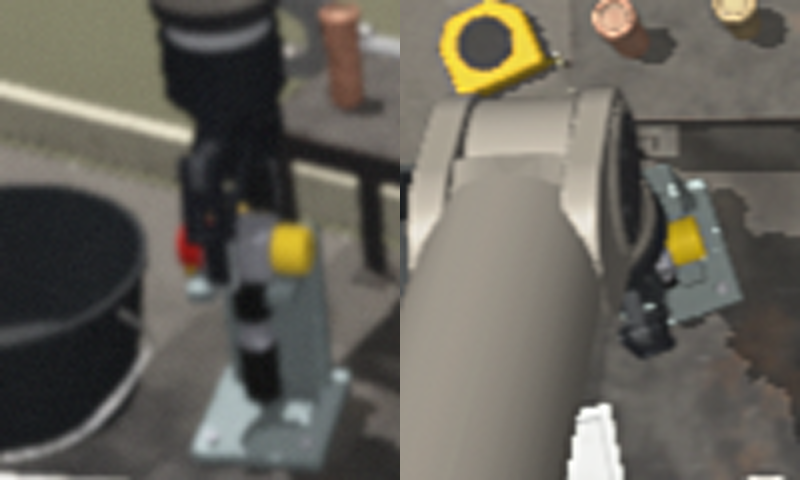

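The fingers straddle the steel block: near finger at crop (205,240), yellow face at (292,250). I'll close them.

To row units: -0.002 m / 0.5 = -0.004, 0.001 m / 0.5 = 0.002, -0.005 rad / 3.1416 = -0.0016.

```bash
python3 -m pendant '[[[0, 0.002, -0.004, 0, 0, -0.0016], [0, 0.002, -0.004, 0, 0, -0.0016], [0, 0.002, -0.004, 0, 0, -0.0016], [0, 0.002, -0.004, 0, 0, -0.0016], [0, 0.002, -0.004, 0, 0, -0.0016]]]' .0 30
python3 -m pendant '[[[0, 0, 0, 0, 0, 0], [0, 0, 0, 0, 0, 0], [0, 0, 0, 0, 0, 0], [0, 0, 0, 0, 0, 0], [0, 0, 0, 0, 0, 0]]]' 0 80
```

```text
clock: 2.7
tcp_pos: [0.4343, -0.1065, 0.2216]
orientation: [1.853, 2.536, -0.001]
contact_force: [-3.7, -0.9, 7.3]
grip_width: 0.0339
gripper_force: 29.8
clock: 3.2
tcp_pos: [0.4344, -0.1065, 0.2218]
orientation: [1.853, 2.536, -0.001]
contact_force: [-2.9, -1.4, 8.1]
grip_width: 0.0324
gripper_force: 78.8
```

To row units: -0.03 m / 0.5 = -0.06, -0.02 m / 0.5 = -0.04.

```bash
python3 -m pendant '[[[0, 0, -0.008, 0, 0, 0], [0, 0, -0.02, 0, 0, 0], [0, 0, -0.04, 0, 0, 0], [0, 0, -0.06, 0, 0, 0], [0, 0, -0.06, 0, 0, 0]]]'
python3 -m pendant '[[[0, 0, -0.06, 0, 0, 0], [0, 0, -0.12, 0, 0, 0], [0, 0, -0.18, 0, 0, 0], [0, 0, -0.2, 0, 0, 0], [0, 0, -0.2, 0, 0, 0]]]'
python3 - <<'E'
from h import *
go([.434,-.1065,.35],.31)
o=[]
for n in("scene","top"):
    p,d=grab_frame(n); np.save(f"{n}1.npy",d);cv2.imwrite(f"pics/{n}1.png",p);x,y=(150,110) if n=="scene" else (150,180)
    o.append(cv2.resize(p[y:y+150,x:x+100],(400,600),interpolation=cv2.INTER_CUBIC))
cv2.imwrite("pics/g2.png",o[0])
E
```

```text
clock: 3.7
tcp_pos: [0.4354, -0.1063, 0.2526]
orientation: [1.852, 2.534, 0.002]
contact_force: [0.2, 0.2, -3.4]
grip_width: 0.0324
gripper_force: 79.8
clock: 4.2
tcp_pos: [0.435, -0.1063, 0.3518]
orientation: [1.852, 2.534, 0.001]
contact_force: [0.3, 0.1, -4.3]
grip_width: 0.0328
gripper_force: 80.9
shift [ 0.0001 -0.001   0.0018] turn [ 0.0022  0.0017 -0.0012] F [ 0.3  0.1 -4.3] M [0.02 0.01 0.04] t 4.2 tcp [ 0.435  -0.1063  0.3518]
```

View pics/g2.png

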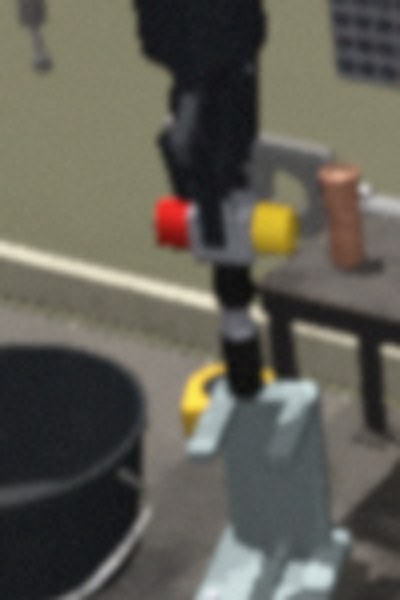

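The mallet is held upright in the fingers: head at crop (225,225), handle end at (245,390), clear above the fork. Now over to the holder.

To row units: -0.215 m / 0.5 = -0.43, -0.175 m / 0.5 = -0.35.

```bash
python3 -m pendant '[[[-0.08, -0.036, -0.01, 0, 0, 0], [-0.17, -0.072, -0.01, 0, 0, 0], [-0.26, -0.108, -0.01, 0, 0, 0], [-0.35, -0.146, -0.01, 0, 0, 0], [-0.43, -0.18, -0.01, 0, 0, 0]]]'
python3 -m pendant '[[[-0.01, -0.004, 0, 0, 0, 0], [-0.01, -0.004, 0, 0, 0, 0], [-0.01, -0.004, 0, 0, 0, 0]]]'
python3 - <<'E'
from h import *
go([.4147,-.3437,.357],.31)
for n in("scene","top"):
    p,d=grab_frame(n); np.save(f"{n}2.npy",d);cv2.imwrite(f"pics/{n}2.png",p)
    W=cloud(n,d);g=p.max(2)
    # points near TCP column
    o=r.get_obs()["tcp_pos"]
    q=(d>0)&(np.hypot(W[...,0]-o[0],W[...,1]-o[1])<.03)
    for a,b in((.17,.19),(.19,.21),(.21,.225),(.23,.245),(.245,.262)):
        m=q&(W[...,2]>a)&(W[...,2]<b);print(n,a,m.sum(),np.median(W[m],0).round(4) if m.any() else "")
    q&=(W[...,2]>.15)&(W[...,2]<.26);print("lowest",W[q][:,2].min() if q.any() else 0)
p=cv2.imread("pics/scene2.png")[130:280,235:365]
t=cv2.imread("pics/top2.png")[190:280,250:350]
A=cv2.resize(p,(520,600),interpolation=cv2.INTER_CUBIC);B=cv2.resize(t,(280,252),interpolation=cv2.INTER_CUBIC)
B=cv2.copyMakeBorder(B,0,348,0,0,cv2.BORDER_CONSTANT);cv2.imwrite("pics/g3.png",np.hstack([A,B]))
E
```

```text
clock: 4.8
tcp_pos: [0.4127, -0.3405, 0.3535]
orientation: [-1.852, -2.533, 0.001]
contact_force: [2.4, -0.4, -3.2]
grip_width: 0.0324
gripper_force: 80.9
clock: 5.1
tcp_pos: [0.4138, -0.3422, 0.3544]
orientation: [-1.849, -2.536, -0.001]
contact_force: [0.2, 1.0, -3.6]
grip_width: 0.0327
gripper_force: 80.9
shift [-0.0017  0.0004 -0.0026] turn [-0.0011 -0.0029  0.0005] F [ 0.2  1.  -3.6] M [ 0.02 -0.04  0.02] t 5.1 tcp [ 0.4138 -0.3422  0.3544]
scene 0.17 69 [ 0.4029 -0.3466  0.181 ]
scene 0.19 77 [ 0.4029 -0.3474  0.1994]
scene 0.21 65 [ 0.4047 -0.347   0.2179]
scene 0.23 43 [ 0.4055 -0.3454  0.2394]
scene 0.245 69 [ 0.4022 -0.3458  0.2536]
lowest 0.17137587106834673
top 0.17 0 
top 0.19 0 
top 0.21 0 
top 0.23 0 
top 0.245 0 
lowest 0
```

View pics/g3.png

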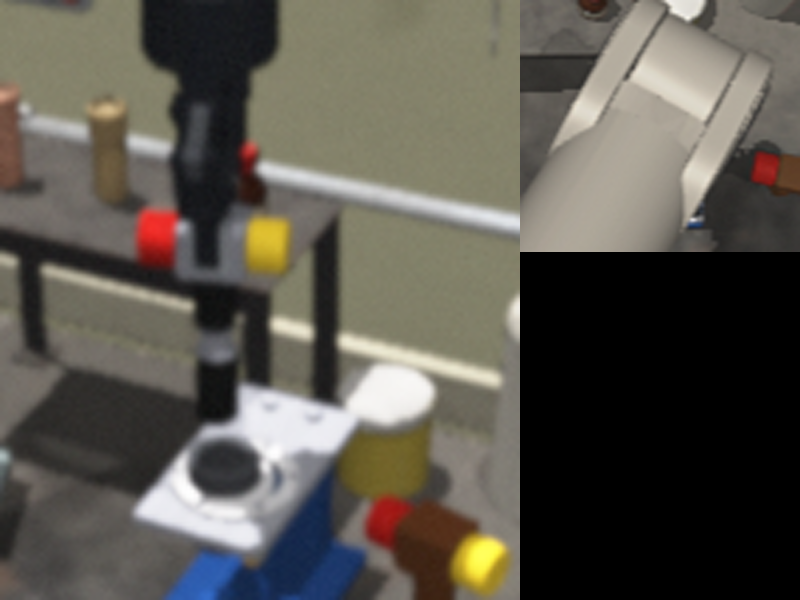

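```bash
python3 - <<'E'
from h import *
from scipy.optimize import least_squares
for n,i in(("scene",0),("scene",2),("top",0)):
    d=np.load(f"{n}{i}.npy");W=cloud(n,d)
    q=(d>0)&(np.hypot(W[...,0]-.415,W[...,1]+.344)<.03)&(abs(W[...,2]-.140)<.006);w=W[q]
    # match annulus 15..23 mm: penalise out-of-annulus
    f=lambda c:np.clip(abs(np.hypot(*(w[:,:2]-c).T)-.019)-.004,0,.006)*1000
    s=least_squares(f,[.415,-.344],diff_step=1e-3);print(n,i,len(w),np.median(w[:,2]).round(4),s.x.round(4),s.cost.round(1),"bbox",((w.min(0)+w.max(0))/2).round(4),w.max(0)-w.min(0))
    # flange (mark): bright points z .118-.125?
    p=cv2.imread(f"pics/{n}{i}.png")
# handle axis from scene2: cylinder fit r=13 (vertical), z .17-.21
d=np.load("scene2.npy");W=cloud("scene",d);q=(d>0)&(np.hypot(W[...,0]-.414,W[...,1]+.342)<.03)
for a,b in((.172,.21),(.222,.245)):
    w=W[q&(W[...,2]>a)&(W[...,2]<b)]
    s=least_squares(lambda c:(np.hypot(*(w[:,:2]-c).T)-.013)*1000,[.414,-.342],loss="soft_l1");print("axis",a,s.x.round(4))
# px edges of handle
c=camera_info("scene");K=c["camera_matrix"]
for X in((.4138,-.3422,.18),(.4150,-.3437,.14)):
    v=K@(c["R"]@X+c["t"]);print("proj",(v[:2]/v[2]).round(1))
E
```

```text
scene 0 164 0.14 [ 0.4113 -0.3456] 14.5 bbox [ 0.4119 -0.3455  0.1396] [0.04743196 0.04695404 0.01101722]
scene 2 160 0.1402 [ 0.411  -0.3449] 27.8 bbox [ 0.4109 -0.3447  0.1397] [0.04921277 0.04465272 0.01120299]
top 0 122 0.1392 [ 0.4154 -0.3431] 0.0 bbox [ 0.4161 -0.3426  0.1395] [0.04409557 0.04407324 0.01071462]
axis 0.172 [ 0.413  -0.3404]
axis 0.222 [ 0.4152 -0.3393]
proj [289.6 230.3]
proj [290.7 243.6]
```

To row units: 0.02 m / 0.5 = 0.04, -0.0022 m / 0.5 = -0.0044.

```bash
python3 -m pendant '[[[-0.0044, -0.0014, 0.01, 0, 0, 0], [-0.0044, -0.0014, 0.024, 0, 0, 0], [-0.0044, -0.0014, 0.036, 0, 0, 0], [-0.0044, -0.0014, 0.04, 0, 0, 0], [-0.0044, -0.0014, 0.04, 0, 0, 0]]]'
python3 -m pendant '[[[0, 0, 0.004, 0, 0, 0], [0, 0, 0.008, 0, 0, 0], [0, 0, 0.012, 0, 0, 0], [0, 0, 0.014, 0, 0, 0], [0, 0, 0.014, 0, 0, 0]]]'
python3 -c "
from h import *
go([.4138,-.3445,.325],.31)"
```

```text
clock: 5.7
tcp_pos: [0.4135, -0.3459, 0.3353]
orientation: [-1.852, -2.536, -0.0]
contact_force: [0.5, 0.7, -2.3]
grip_width: 0.0328
gripper_force: 80.9
clock: 6.2
tcp_pos: [0.4136, -0.3461, 0.3287]
orientation: [-1.853, -2.537, -0.0]
contact_force: [0.5, 0.1, -3.8]
grip_width: 0.0327
gripper_force: 80.9
shift [0.0014 0.0006 0.0037] turn [-0.0002 -0.0003 -0.001 ] F [ 0.5  0.1 -3.8] M [-0.    0.03  0.01] t 6.2 tcp [ 0.4136 -0.3461  0.3287]
```

Nudge sideways, then creep down, feeling.

To row units: 0.003 m / 0.5 = 0.006, 0.002 m / 0.5 = 0.004.

```bash
python3 -m pendant '[[[0.0028, 0.0012, 0, 0, 0, 0], [0.0028, 0.0012, 0.002, 0, 0, 0], [0.0028, 0.0012, 0.004, 0, 0, 0], [0.0028, 0.0012, 0.006, 0, 0, 0], [0.0028, 0.0012, 0.006, 0, 0, 0]]]'
python3 -m pendant '[[[0, 0, 0.002, 0, 0, 0], [0, 0, 0.004, 0, 0, 0], [0, 0, 0.004, 0, 0, 0]]]'
python3 -c "
from h import *
go([.4138,-.3445,.32],.31)"
```

```text
clock: 6.7
tcp_pos: [0.4138, -0.3446, 0.3257]
orientation: [-1.853, -2.537, 0.0]
contact_force: [0.1, 0.6, -3.5]
grip_width: 0.0327
gripper_force: 80.9
clock: 7.0
tcp_pos: [0.4138, -0.3445, 0.3237]
orientation: [-1.853, -2.536, -0.0]
contact_force: [-0.5, 0.0, -3.8]
grip_width: 0.0331
gripper_force: 80.9
shift [0.     0.0001 0.0037] turn [-0.0002 -0.0003 -0.0011] F [-0.5  0.  -3.8] M [ 0.05 -0.02 -0.02] t 7.0 tcp [ 0.4138 -0.3445  0.3237]
```

To row units: 0.003 m / 0.5 = 0.006, 0.002 m / 0.5 = 0.004.

```bash
for i in 1 2; do python3 -m pendant '[[[0, 0, 0.002, 0, 0, 0], [0, 0, 0.004, 0, 0, 0], [0, 0, 0.006, 0, 0, 0], [0, 0, 0.006, 0, 0, 0]]]' | grep -E "tcp|contact"; done
python3 -c "
from h import *
go([.4138,-.3445,.30],.31)"
```

```text
tcp_pos: [0.4138, -0.3446, 0.3207]
contact_force: [0.8, -0.7, -3.7]
tcp_pos: [0.4138, -0.3445, 0.3177]
contact_force: [-0.2, 0.3, -4.3]
shift [0.     0.     0.0177] turn [-0.0002 -0.0002 -0.001 ] F [-0.2  0.3 -4.3] M [ 0.04 -0.03 -0.04] t 7.8 tcp [ 0.4138 -0.3445  0.3177]
```

To row units: 0.005 m / 0.5 = 0.01, 0.004 m / 0.5 = 0.008.

```bash
for i in 1 2 3; do python3 -m pendant '[[[0, 0, 0.002, 0, 0, 0], [0, 0, 0.004, 0, 0, 0], [0, 0, 0.008, 0, 0, 0], [0, 0, 0.01, 0, 0, 0], [0, 0, 0.01, 0, 0, 0]]]' | grep -E "tcp|contact"; done
python3 -c "
from h import *
go([.4138,-.3445,.30],.31)
p,d=grab_frame('scene');cv2.imwrite('pics/g4.png',cv2.resize(p[150:280,235:365],(520,520),interpolation=cv2.INTER_CUBIC))"
```

```text
tcp_pos: [0.4137, -0.3445, 0.3126]
contact_force: [-0.2, -0.3, -3.8]
tcp_pos: [0.4137, -0.3445, 0.3077]
contact_force: [-0.5, -0.3, -3.3]
tcp_pos: [0.4138, -0.3445, 0.3027]
contact_force: [0.0, 0.1, -4.1]
shift [0.     0.     0.0027] turn [-0.0002 -0.0003 -0.001 ] F [ 0.   0.1 -4.1] M [ 0.04  0.01 -0.02] t 9.3 tcp [ 0.4138 -0.3445  0.3027]
```

View pics/g4.png

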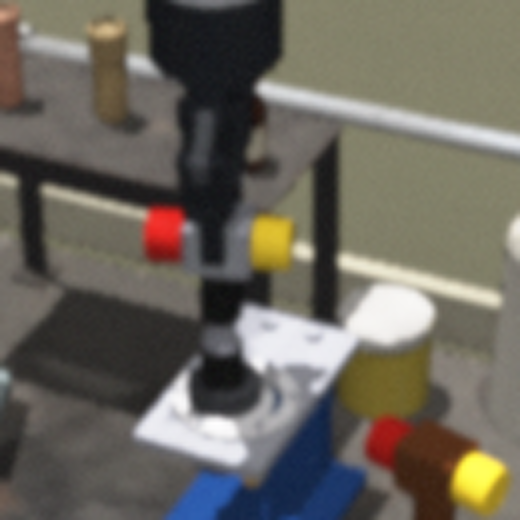

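The handle has entered the bore with no contact (collar at crop (222,392)). Now I'll push steadily down through the plungers.

To row units: 0.01 m / 0.5 = 0.02, 0.008 m / 0.5 = 0.016.

```bash
for i in 1 2 3 4; do python3 -m pendant '[[[0, 0, 0.004, 0, 0, 0], [0, 0, 0.008, 0, 0, 0], [0, 0, 0.012, 0, 0, 0], [0, 0, 0.016, 0, 0, 0], [0, 0, 0.02, 0, 0, 0]]]' | grep -E "tcp|contact"; done
```

```text
tcp_pos: [0.4138, -0.3446, 0.2927]
contact_force: [0.5, 0.3, -3.6]
tcp_pos: [0.4139, -0.3446, 0.2828]
contact_force: [-0.0, 0.2, -2.3]
tcp_pos: [0.4144, -0.3454, 0.2737]
contact_force: [-0.5, -1.7, 3.6]
tcp_pos: [0.4138, -0.3447, 0.2627]
contact_force: [-0.0, -2.5, 4.0]
```

To row units: 0.01 m / 0.5 = 0.02, 0.008 m / 0.5 = 0.016.

```bash
for i in 1 2 3; do python3 -m pendant '[[[0, 0, 0.004, 0, 0, 0], [0, 0, 0.008, 0, 0, 0], [0, 0, 0.012, 0, 0, 0], [0, 0, 0.016, 0, 0, 0], [0, 0, 0.02, 0, 0, 0]]]' | grep -E "tcp|contact"; done; python3 -m pendant '[[[0, 0, 0.002, 0, 0, 0], [0, 0, 0.004, 0, 0, 0], [0, 0, 0.008, 0, 0, 0], [0, 0, 0.01, 0, 0, 0], [0, 0, 0.01, 0, 0, 0]]]' | grep -E "tcp|contact"
```

```text
tcp_pos: [0.4134, -0.3443, 0.2525]
contact_force: [-2.0, -1.7, 2.9]
tcp_pos: [0.4138, -0.3446, 0.2427]
contact_force: [-1.2, -2.0, 4.2]
tcp_pos: [0.414, -0.3447, 0.2328]
contact_force: [-2.0, -2.2, 3.4]
tcp_pos: [0.4135, -0.3437, 0.2269]
contact_force: [-1.1, -2.0, -6.4]
```

To row units: 0.002 m / 0.5 = 0.004, 0.0015 m / 0.5 = 0.003.

```bash
for i in 1 2; do python3 -m pendant '[[[0, 0, 0.001, 0, 0, 0], [0, 0, 0.002, 0, 0, 0], [0, 0, 0.003, 0, 0, 0], [0, 0, 0.004, 0, 0, 0], [0, 0, 0.004, 0, 0, 0]]]' | grep -E "tcp|contact"; done
```

```text
tcp_pos: [0.4143, -0.3444, 0.2261]
contact_force: [0.6, 0.1, -3.1]
tcp_pos: [0.4138, -0.3445, 0.2238]
contact_force: [-0.1, -0.0, -2.9]
```

To row units: 0.001 m / 0.5 = 0.002, 0.0005 m / 0.5 = 0.001.

```bash
for i in 1 2 3; do python3 -m pendant '[[[0, 0, 0.001, 0, 0, 0], [0, 0, 0.002, 0, 0, 0], [0, 0, 0.002, 0, 0, 0], [0, 0, 0.002, 0, 0, 0]]]' | grep -E "tcp|contact"; done
```

```text
tcp_pos: [0.4139, -0.3445, 0.2229]
contact_force: [0.2, -0.1, -3.7]
tcp_pos: [0.4139, -0.3446, 0.2219]
contact_force: [-0.8, 0.1, -3.1]
tcp_pos: [0.4139, -0.3446, 0.2219]
contact_force: [-3.5, 2.8, 6.6]
```

The stop is exactly at the expected height (.2219), with the force rising. One light press to seat it.

To row units: 0.001 m / 0.5 = 0.002, 0.0005 m / 0.5 = 0.001.

```bash
for i in 1 2; do python3 -m pendant '[[[0, 0, 0.001, 0, 0, 0], [0, 0, 0.002, 0, 0, 0], [0, 0, 0.002, 0, 0, 0], [0, 0, 0.002, 0, 0, 0]]]' | grep -E "tcp|contact"; done
python3 -c "
from h import *
go([.4139,-.3446,.2219],.31)
p,d=grab_frame('scene');cv2.imwrite('pics/g5.png',cv2.resize(p[170:280,235:365],(780,660)[:2] if 0 else (650,550),interpolation=cv2.INTER_CUBIC))"
```

```text
tcp_pos: [0.4139, -0.3446, 0.2218]
contact_force: [-6.1, 5.2, 15.4]
tcp_pos: [0.4139, -0.3446, 0.2218]
contact_force: [-8.5, 6.4, 24.3]
shift [ 0.     -0.     -0.0001] turn [-0.0001  0.001  -0.0013] F [-8.5  6.4 24.3] M [1.34 1.9  0.03] t 16.35 tcp [ 0.4139 -0.3446  0.2218]
```

View pics/g5.png

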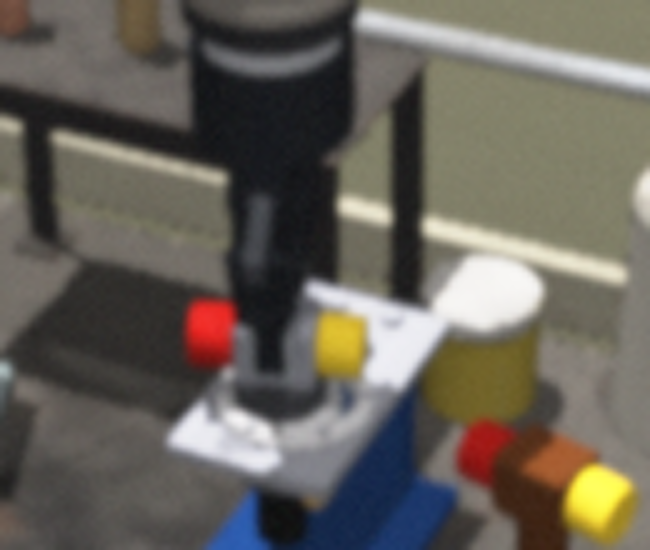

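The head sits on the collar rim (crop (275,385)) and the handle end shows below the plate (280,520). I'll relieve the push, open, and retreat straight up.

```bash
python3 -m pendant '[[[0, 0, -0.002, 0, 0, 0], [0, 0, -0.004, 0, 0, 0], [0, 0, -0.005, 0, 0, 0], [0, 0, -0.005, 0, 0, 0]]]'
python3 -m pendant '[[[0, 0, 0, 0, 0, 0], [0, 0, 0, 0, 0, 0], [0, 0, 0, 0, 0, 0], [0, 0, 0, 0, 0, 0], [0, 0, 0, 0, 0, 0]]]' .075
python3 -m pendant '[[[0, 0, -0.02, 0, 0, 0], [0, 0, -0.06, 0, 0, 0], [0, 0, -0.12, 0, 0, 0], [0, 0, -0.2, 0, 0, 0], [0, 0, -0.28, 0, 0, 0]]]'
python3 -m pendant '[[[0.08, -0.06, 0, 0, 0, 0], [0.16, -0.12, 0, 0, 0, 0], [0.24, -0.18, 0, 0, 0, 0], [0.3, -0.22, 0, 0, 0, 0], [0.3, -0.22, 0, 0, 0, 0]]]'
python3 - <<'E'
from h import *
p,d=grab_frame("scene");a=cv2.resize(p[180:280,250:350],(400,400),interpolation=cv2.INTER_CUBIC)
t,e=grab_frame("top");b=cv2.resize(t[200:300,250:350],(400,400),interpolation=cv2.INTER_CUBIC)
cv2.imwrite("pics/g6.png",np.hstack([a,b]))
W=cloud("scene",d);q=(d>0)&(np.hypot(W[...,0]-.414,W[...,1]+.344)<.016)&(W[...,2]>.165);print("top z",np.percentile(W[q][:,2],[20,50,80]))
E
```

```text
clock: 16.8
tcp_pos: [0.4139, -0.3446, 0.2219]
orientation: [1.853, 2.537, -0.0]
contact_force: [-3.0, 3.0, 6.7]
grip_width: 0.0328
gripper_force: 81.9
clock: 17.3
tcp_pos: [0.4139, -0.3446, 0.2213]
orientation: [1.853, 2.537, 0.0]
contact_force: [-0.4, -0.8, 0.2]
grip_width: 0.0753
gripper_force: 0.0
clock: 17.8
tcp_pos: [0.4136, -0.3443, 0.3634]
orientation: [-1.853, -2.537, -0.0]
contact_force: [0.6, -0.5, -0.2]
grip_width: 0.0749
gripper_force: 0.0
clock: 18.3
tcp_pos: [0.2601, -0.2329, 0.3618]
orientation: [-1.854, -2.536, 0.002]
contact_force: [0.2, -1.1, 0.8]
grip_width: 0.0749
gripper_force: 0.0
top z [0.17384211 0.17543113 0.17630581]
```

View pics/g6.png

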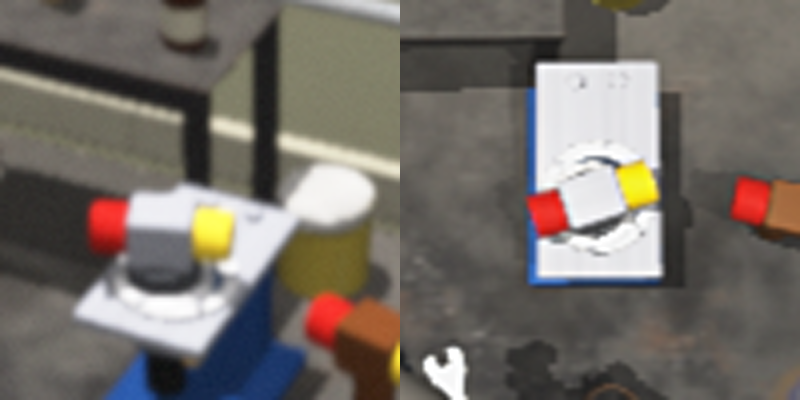

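The mallet sits level on the collar rim in both crops, left (165,230) and right (593,200). The head top is at about 0.174 m as expected, the bystanders in view haven't moved, and the robot is clear.

```bash
python3 -c "
from bench import r
print(r.hand_in())"
```

```text
the job is handed in; nothing more can be done
None
```

The mallet is put away handle-first in the blue holder's collar with its head fully home on the rim; the arm is clear, and I handed the job in at about 18 s with at most about 27 N measured at the wrist.

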